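Prop up the guard flap and take the dropper bottle out

ROBOT

A 6-joint arm with a two-finger parallel gripper is mounted at the origin on a cart in front of the work surface, level with it; the furniture and walls round the work are solid. World frame = base frame: x ahead of the robot, y to its left, z up, the work surface at z = 0. Lengths are in m, angles in rad, forces in N, time in s.
With the tool pointing down it reaches from about 0.325 to 0.775 m from the base axis. Payload 5.5 kg.
Tool frame: the origin (TCP) lies between the finger pads; the fingertips stand 8 mm ahead of it and the grasp point (between the pads) lies 11 mm behind it (tcp_to_tips is the distance from the TCP to the fingertips, in m); z points along the fingers, y is the line along which they close (so a half turn about z gives the same grasp; the last joint's range is limited). The gripper opens to 88 mm and grips with 3 to 60 N. Pads are 20 mm wide; open, the fingers measure 115 mm over their backs; the gripper's body (75 mm by 178 mm) begins 61 mm behind the grasp point.
Start: joints at [1.187, 0.091, 1.231, -0, 1.82, -0.057], TCP at [0.193, 0.568, 0.206] pointing down, gripper open.
Joint ranges: [-2.87, 2.87], [-0.86, 2.18], [0.17, 2.46], [-1.51, 4.65], [0.06, 2.69], [-2.65, 2.65]. Speed limits (rad/s): [2.57, 2.57, 3.01, 3.14, 3.14, 3.14].

INTERFACE

Orientations are given as a unit quaternion [w, x, y, z].
In Python, from bench import * gives the robot as it stands. Calls block until the motion is done:
- move_to(position, orientation): joint-space move of the TCP to a pose.
- move_l(position, speed=0.15, orientation=None): straight line of the TCP; orientation=None keeps the orientation; speed is the mean speed in m/s.
- movej(angles): joint-space move.
- gripper_open() and close(): open the fingers fully, or close them until they stop; the grip force is fixed at half the most.
- hold(seconds).
- inverse_kinematics(position, orientation): joint angles nearest the present ones, or None.
- state(): the state.
- get_image(name): name is "scene" or "top" or "wrist"; returns a dict with "frame" (480x640x3 uint8, blue, green, red), "depth" (480x640 float32, m along the optical axis (not along the pixel's ray), 0 where there is no reading), "camera_matrix" (3x3 intrinsics, pixels), "view" (4x4, takes a point from world to camera coordinates). Camera axes: x right, y up, looking along -z (the intrinsics and any distortion apply to the point x, -y, -z); pixel columns grow to the right and rows downward; lengths in m; the calibration is good to about 2 mm. A picture is of the moment at which its call begins.
A pose or a line that the arm cannot do raises IKError and nothing moves.
- job_done(): hands the job in; it is judged then, once.
The state is a dict: "time": time; "joint_pos": joint angles; "dq": joint speeds; "joint_torque": joint torques, N m; "ee_pos": TCP position; "ee_rot": TCP orientation; "ft_force": force on the tool from outside, world axes, zero at the start; "moment": the same for the moment, N m; "finger_gap": finger opening in m; "finger_force": force on a finger pad.
Only numpy, scipy, OpenCV 4.12 (cv2) and the standard library are available. Lean on these libraries where they do the work, as an engineer would, in place of code of your own. Each camera call takes 0.05 s, during which the arm holds its last target. There are 200 camera calls.

TASK

Raise the clear hinged flap of the blue guard box, swing up its prop stay and gently lower the flap on to it so that the stay carries the flap, lodged against the brass catch. Then take the dropper bottle out of the guard and stand it upright in the middle of the round black rubber coaster, leaving the flap propped open. Do not let the flap or the bottle drop, and leave the second dropper bottle standing where it is.

Things in the scene. Friction and masses are not known exactly. Their poses are not given: they have to be found in the camera images.
- guard: Fixed blue sheet-metal box, 200 (x, from -95 to +105) x 150 (y) x 112 mm, open on top, walls 5 mm, inner floor at z=5 mm; origin on its underside. The flap's hinge runs along its +x rim; the prop stay is outside its +y wall, which faces the robot (its +x points roughly to the robot's left)
- flap (a joint): Hinge angle of the clear flap with aluminium frame (192 x 154 x 6 mm, 0.45 to 0.78 kg) over the guard: 0 shut, grows as it opens, stop at 1.7 where it leans back and stands by itself. Below 1.55 it falls shut unless held or propped; lodged on the stay it reads 1.20 to 1.26, still leaning over the far half of the box
- flap_hinge (a point): Middle of the flap's hinge line, which is parallel to the guard's y axis, 105 mm in +x from the guard's middle and 115 mm above the table; fixed to the guard
- flap_handle (a point): Centre of the flap's handle: a round red bar of 11 mm, 120 mm long, parallel to the hinge, 235 mm from it and 4 mm above its plane when shut, with a clear gap of 37 mm to the flap's free edge (do not open the fingers wider than that gap allows), held by two arms at +-50 mm; it can turn between the fingers
- stay (a joint): Angle of the prop stay: 0 lying level along the guard's wall with its free end towards the flap's hinge, grows as the free end is swung up, stop at 1.2. Its pivot is stiff enough that it stays where it is left. Set it to 0.40 to 0.52 while the flap stands open, before lowering the flap; lodged at the catch it reads 0.57 to 0.67
- stay_pivot (a point): Pivot of the stay (axis parallel to the guard's y), fixed to the guard: 85 mm in -x and 117 mm in +y from its middle, 103 mm above the table
- stay_grip (a point): Middle of the red sleeve on the stay, 12 mm wide across the guard's y, 13 mm high, 50 mm long, 85 mm from the pivot; 36 mm clear of the guard's wall; pinch it across the guard's y from above
- stay_tip (a point): Middle of the free steel roller (12 mm) at the stay's end, 185 mm from the pivot. The lowered flap's side strip (50 to 145 mm from the hinge) meets it at a flap angle near 1.3 and drives it up along the strip with 0 to 3 N at the handle, till it lodges at a brass catch block 100 to 118 mm from the hinge (place varies, not reported: feel it stop hard). Set too high it misses the catch
- bottle: Loose amber dropper bottle with black rubber bulb, standing in the guard: body 33 mm diameter and 70 mm high, collar 24 mm, bulb 13 mm wide to 102 mm; 0.07 kg; origin centre of underside, z up
- coaster: Round black rubber coaster, 100 mm diameter, 6 mm thick, fixed on the table near its front edge; origin centre of underside. The bottle goes on its middle
- second_bottle: Another loose dropper bottle of the same shape standing on the open table, to be left alone; origin centre of underside

How it is judged:
On the way, in this order (a step that is already met when the one before it is completed fails the run):
1. the flap rests on its raised stay, let go by the robot (value of joint flap between 1.15 and 1.285 rad and value of joint stay between 0.54 and 0.72 rad and contact force between the fingers and anything else below 0.05 N), for 0.5 s.
2. the bottle is lifted clear out of the guard with the flap propped (value of joint flap between 1.15 and 1.285 rad and value of joint stay between 0.54 and 0.72 rad and z of bottle in the frame of guard above 0.115 m), for 0.1 s.
At the end, for the whole second after the job is handed in: The flap rests still on its stay (lodged at the catch: flap at 1.15 to 1.285 rad, stay at 0.54 to 0.72 rad) and the bottle stands upright and at rest on the black coaster, its axis within 30 mm of the coaster's centre (value of joint flap between 1.15 and 1.285 rad and value of joint stay between 0.54 and 0.72 rad and velocity of joint flap between -0.05 and 0.05 rad/s and horizontal distance between bottle and coaster below 0.03 m and z of bottle in the frame of coaster between 0.003 and 0.01 m and angle between bottle's own z axis and vertical below 0.12 rad and linear speed of bottle below 0.02 m/s); the robot touches nothing.
It fails at once if the flap is let fall or swung down fast (over 2 rad/s) (velocity of joint flap below -2 rad/s).
It fails at once if the bottle is dropped (moves faster than 0.5 m/s with the fingers off it) (linear speed of bottle above 0.5 m/s and contact force between the fingers and bottle below 0.05 N).
It fails at once if the bottle is knocked over (tips past 1 rad) (angle between bottle's own z axis and vertical above 1 rad).
It fails at once if the second bottle is moved more than 30 mm or knocked over (distance of second_bottle from where it was at the start of the episode above 0.03 m or angle between second_bottle's own z axis and vertical above 0.5 rad).
It also fails if it takes over 72 s, if anything falls off the work surface, if the arm or the gripper's body presses on something with over 40 N, if the wrist force passes 120 N, or if a joint passes its speed limit or range.

## Working session

There is one attempt and no reset: what is moved stays moved. The work goes in short steps, each a Python script; the robot and the scene stay as the last script left them, time stands still between calls to the robot, and variables do not carry over. Pictures are saved under pics/ and viewed, at most 10 in all, crops included, and the job is handed in when it is done.

```bash
ls; mkdir -p pics; python3 - <<'E'
from bench import *
import cv2,numpy as np,pickle
d={n:get_image(n) for n in("scene","top")}
pickle.dump(d,open("im0.pkl","wb"))
for n in d: cv2.imwrite(f"pics/{n}0.png",d[n]["frame"]); print(n,d[n]["camera_matrix"].tolist(),np.round(d[n]["view"],3).tolist(), [k for k in d[n]])
s=state();print(s)
E
```

```text
pics
scene [[444.3765448430893, 0.0, 321.79737707663566], [0.0, 444.3765448430893, 240.4014636072209], [0.0, 0.0, 1.0]] [[0.62, -0.784, -0.018, -0.326], [0.608, 0.466, 0.643, -0.361], [-0.496, -0.409, 0.766, -0.68], [0.0, 0.0, 0.0, 1.0]] ['frame', 'depth', 'camera_matrix', 'view']
top [[530.6088058648012, 0.0, 312.75106446477696], [0.0, 530.6088058648012, 240.0286458067669], [0.0, 0.0, 1.0]] [[0.021, -1.0, 0.002, -0.025], [0.996, 0.021, 0.084, -0.522], [-0.084, 0.001, 0.996, -1.202], [0.0, 0.0, 0.0, 1.0]] ['frame', 'depth', 'camera_matrix', 'view']
{'time': 0.1, 'joint_pos': array([ 1.18730541e+00,  9.17733165e-02,  1.23174783e+00, -2.47613022e-06,
        1.81982530e+00, -5.67105004e-02]), 'dq': array([-0.00181973, -0.00239196, -0.00362265,  0.00030497,  0.00021686,
        0.00141847]), 'joint_torque': array([ 1.75167675e-03, -4.47858095e+01, -4.07566667e+01,  6.99773594e-02,
        2.85489159e-02, -1.23298369e-04]), 'ee_pos': array([0.19249315, 0.56796641, 0.20523609]), 'ee_rot': array([-1.90279644e-04,  1.62664429e-01,  9.86681060e-01, -8.56003166e-04]), 'ft_force': array([-0.13005237,  0.37364025, -0.21920344]), 'moment': array([ 0.02819225,  0.00921349, -0.01655717]), 'finger_force': 0.0, 'finger_gap': 0.08786741643436767}
```

View pics/scene0.png

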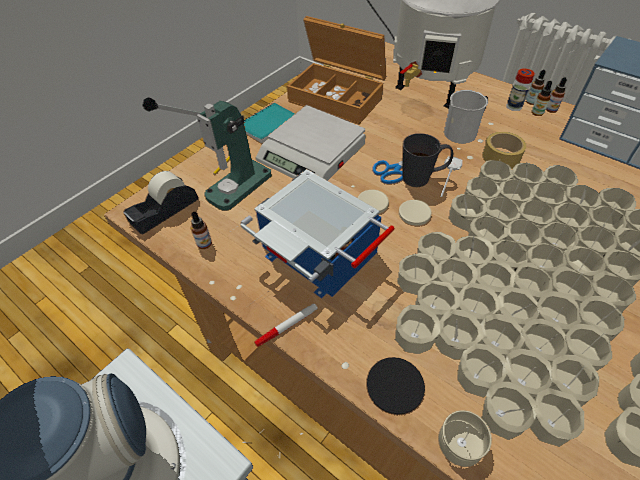

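View pics/top0.png

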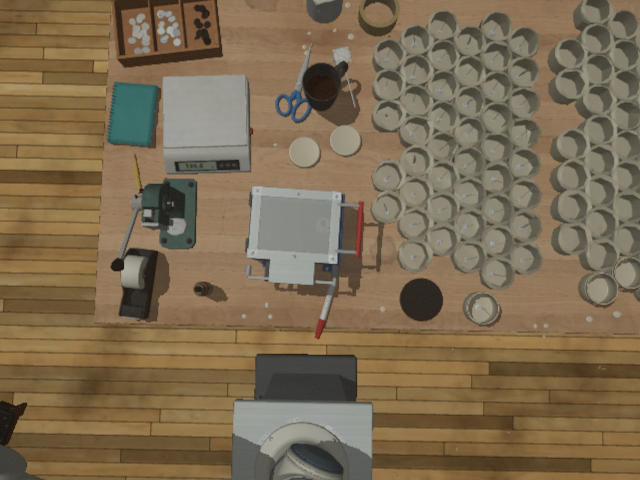

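The pictures show the guard with its shut flap: in the top view, flap corners at about (253,188) and (340,262), red handle at column 360, hinge on the left. The bottle is under the flap at about (322,225), the coaster at (421,299) and the second bottle at (202,289). I'll enlarge to measure.

```bash
python3 - <<'E'
import cv2,numpy as np,pickle
d=pickle.load(open("im0.pkl","rb"))
t=cv2.resize(d["top"]["frame"][175:300,235:375],None,fx=5,fy=4.8*1.0417,interpolation=cv2.INTER_CUBIC)
cv2.imwrite("pics/topc.png",cv2.resize(d["top"]["frame"][178:298,235:395],(800,600),interpolation=cv2.INTER_CUBIC))
cv2.imwrite("pics/scenec.png",cv2.resize(d["scene"]["frame"][165:300,230:410],(800,600),interpolation=cv2.INTER_CUBIC))
E
cat > h.py <<'E'
import numpy as np
def unproj(im,u,v,z=None,depth=None):
    K=im["camera_matrix"];V=im["view"];R=V[:3,:3];t=V[:3,3]
    r=np.array([(u-K[0,2])/K[0,0],-(v-K[1,2])/K[1,1],-1.])
    o=-R.T@t; w=R.T@r
    s=(z-o[2])/w[2] if z is not None else (im["depth"][int(round(v)),int(round(u))] if depth is None else depth)
    return o+s*w
def proj(im,p):
    K=im["camera_matrix"];V=im["view"];c=V[:3,:3]@np.asarray(p)+V[:3,3]
    return np.array([K[0,2]+K[0,0]*c[0]/-c[2],K[1,2]-K[1,1]*c[1]/-c[2]])
E
```

```text
(no output)
```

View pics/topc.png

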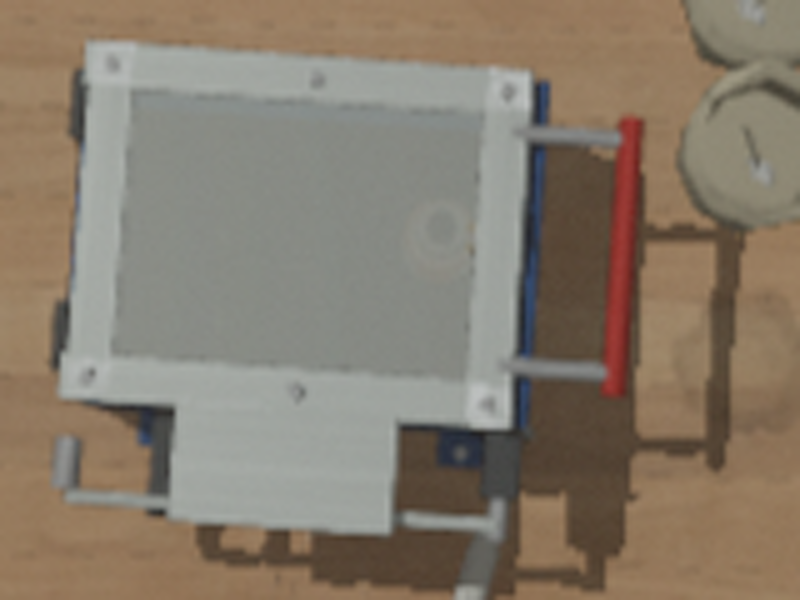

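View pics/scenec.png

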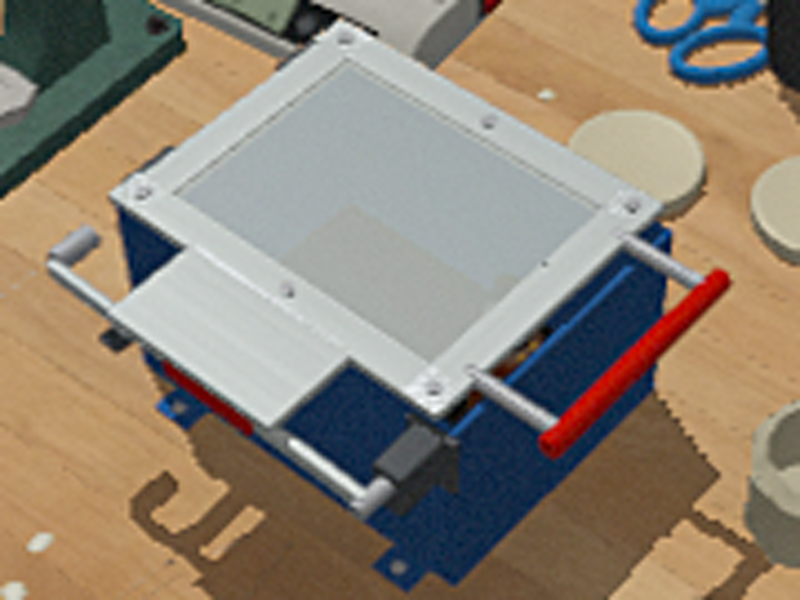

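The crops show the flap corners, handle ends, grey roller (66,460 in the top crop) and the red sleeve under the side strip. The bottle's bulb shows through the flap at about (442,228). Next I fit the guard pose.

```bash
python3 - <<'E'
import pickle,numpy as np
from scipy.optimize import least_squares
from h import *
d=pickle.load(open("im0.pkl","rb"));T=d["top"];S=d["scene"]
# guard local points; 118 = flap top
L=np.array([[105,-77,118],[105-192,-77,118],[105,77,118],[105-192,77,118],[-130,-60,121],[-130,60,121]])/1e3
pt=np.array([[87,42],[530,70],[60,398],[512,430],[630,118],[615,395]])/5+[235,178]-.4
ps=np.array([[343,22],[662,207],[112,195],[432,415],[720,278],[550,445]])/4.444+[230,165]-.4
def W(p,l):
    c,s=np.cos(p[2]),np.sin(p[2]);l=np.atleast_2d(l)
    return np.c_[p[0]+c*l[:,0]-s*l[:,1],p[1]+s*l[:,0]+c*l[:,1],l[:,2]]
def f(p,which="ts"):
    w=W(p,L);r=[]
    if "t" in which:r+=[proj(T,a)-b for a,b in zip(w,pt)]
    if "s" in which:r+=[proj(S,a)-b for a,b in zip(w,ps)]
    return np.ravel(r)
for w in("ts","t","s"):
    q=least_squares(lambda p:f(p,w),[0.5,0,1.57],x_scale=[.1,.1,.1]);print(w,q.x,np.round(q.fun,1))
q=least_squares(f,[.5,0,1.57]).x
u=unproj(T,442/5+235-.4,228/5+178-.4,z=.107)
print("bottle",u, "coaster",unproj(T,421,299,z=.006))
print("second",unproj(T,202,289,z=.1), "roller tip",W(q,[.1,.117,.103]),unproj(T,66/5+235,460/5+178,z=.109))
m=(T["frame"].max(2)<45);m[:,:380]=0;m[:,460:]=0;m[:270]=0;m[330:]=0
v,c=np.nonzero(m);print("coaster px",c.mean(),v.mean(),c.min(),c.max(),v.min(),v.max(),unproj(T,c.mean(),v.mean(),z=.006))
c,s=np.cos(q[2]),np.sin(q[2]);dd=u[:2]-q[:2];print("bottle in guard",c*dd[0]+s*dd[1],-s*dd[0]+c*dd[1])
E
```

```text
ts [0.54600158 0.01848278 1.52076123] [-0.3 -0.1  0.4  0.6 -0.8  0.3 -0.8  0.3  0.1 -0.  -0.5  0.7  0.1 -0.3
  0.9  0.  -0.6  0.4  1.2  0.9  1.  -1.4 -0.5 -0.2]
t [0.54641556 0.01787615 1.52595622] [-0.3 -0.1  0.6  0.2 -0.3  0.4 -0.3 -0.1  0.3 -0.5 -0.   0.2]
s [0.54569108 0.01891046 1.51547557] [ 0.2 -0.4  0.6  0.3 -0.8  0.1  0.6  0.9  0.7 -1.1 -1.2 -0.1]
bottle [ 0.55213999 -0.03509082  0.107     ] coaster [ 0.39202422 -0.26738513  0.006     ]
second [0.40578369 0.2211662  0.1       ] roller tip [[0.43414942 0.1242093  0.103     ]] [0.44822066 0.12245347 0.109     ]
coaster px 421.0760667903525 299.18367346938777 401 441 279 319 [ 0.39160476 -0.26756282  0.006     ]
bottle in guard -0.05319954486437852 -0.008810171114918792
```

```bash
cat >> h.py <<'E'
from scipy.spatial.transform import Rotation
from bench import *
PSI=1.523; O=np.array([.5461,.0183,0.])
EX=np.array([np.cos(PSI),np.sin(PSI),0]);EY=np.array([-np.sin(PSI),np.cos(PSI),0]);EZ=np.array([0,0,1.])
def g2w(l): return O+EX*l[0]+EY*l[1]+EZ*l[2]
def quat(y,z):
    x=np.cross(y,z);q=Rotation.from_matrix(np.c_[x,y,z]).as_quat();return q[[3,0,1,2]]
def handle(th): return g2w([.105-.235*np.cos(th)+.004*np.sin(th),0,.115+.235*np.sin(th)+.004*np.cos(th)])
def hpose(th,al,s=1,back=0):
    z=np.cos(al)*EX-np.sin(al)*EZ; y=s*(np.sin(al)*EX+np.cos(al)*EZ)
    return handle(th)+z*(.011-back),quat(y,z)
def ik(p,q):
    j=inverse_kinematics(p,q);return None if j is None else np.round(j,2)
E
python3 - <<'E'
from h import *
print("handle",handle(0),handle(1.7))
for s in(1,-1):
  for al in(.6,.8):
    for b in(.12,0): print(s,al,b,ik(*hpose(0,al,s,b)))
  for th,al in((.5,.9),(1,1.2),(1.3,1.3),(1.6,1.5),(1.7,1.55)): print(s,th,ik(*hpose(th,al,s)))
  print(ik(*hpose(1.7,1.55,s,.1)))
for a in(0,.2,.4,.6):
  z=-np.cos(a)*EY-np.sin(a)*EZ
  for s in(1,-1):
    for h in(.07,.12): print("stay",a,s,h,ik(g2w([0,.117,h]),quat(s*EX,z)))
a=.15;z=np.sin(a)*EX-np.cos(a)*EZ
for s in(1,-1):
  print("bottle",ik(g2w([-.053,-.009,.054]),quat(s*EY,z)),ik(g2w([-.053,-.009,.19]),quat(s*EY,z)),ik([.392,-.267,.2],quat(s*EY,z)),ik([.392,-.267,.06],quat(s*EY,z)))
E
```

```text
handle [ 0.53988884 -0.11155154  0.119     ] [0.55275287 0.15738609 0.34752585]
1 0.6 0.12 [-0.81  0.46  1.12  0.81  2.17 -2.08]
1 0.6 0 [-0.71  0.35  1.39  0.79  1.99 -2.12]
1 0.8 0.12 [-0.75  0.33  1.16  0.67  2.1  -2.06]
1 0.8 0 [-0.65  0.24  1.42  0.65  1.91 -2.09]
1 0.5 [-0.57  0.12  1.32  0.63  2.   -1.91]
1 1 [-0.3  -0.    1.2   0.4   2.01 -1.66]
1 1.3 [-0.12 -0.    1.13  0.3   2.02 -1.51]
1 1.6 [ 0.13  0.06  1.03  0.08  2.04 -1.35]
1 1.7 [ 0.21  0.09  1.    0.02  2.05 -1.31]
[ 0.2   0.21  0.67  0.03  2.26 -1.3 ]
-1 0.6 0.12 [-0.81  0.46  1.12  0.81  2.17  1.06]
-1 0.6 0 [-0.71  0.35  1.39  0.79  1.99  1.02]
-1 0.8 0.12 [-0.75  0.33  1.16  0.67  2.1   1.08]
-1 0.8 0 [-0.65  0.24  1.42  0.65  1.91  1.06]
-1 0.5 [-0.57  0.12  1.32  0.63  2.    1.23]
-1 1 [-0.3  -0.    1.2   0.4   2.01  1.48]
-1 1.3 [-0.12 -0.    1.13  0.3   2.02  1.63]
-1 1.6 [0.13 0.06 1.03 0.08 2.04 1.79]
-1 1.7 [0.21 0.09 1.   0.02 2.05 1.83]
[0.2  0.21 0.67 0.03 2.26 1.84]
stay 0 1 0.07 None
stay 0 1 0.12 None
stay 0 -1 0.07 None
stay 0 -1 0.12 None
stay 0.2 1 0.07 None
stay 0.2 1 0.12 None
stay 0.2 -1 0.07 None
stay 0.2 -1 0.12 None
stay 0.4 1 0.07 None
stay 0.4 1 0.12 None
stay 0.4 -1 0.07 None
stay 0.4 -1 0.12 None
stay 0.6 1 0.07 None
stay 0.6 1 0.12 None
stay 0.6 -1 0.07 None
stay 0.6 -1 0.12 None
bottle None None [-0.76 -0.17  1.5   0.12  1.9   2.47] [-0.76 -0.14  1.73  0.11  1.66  2.44]
bottle [-0.22  0.    1.6   0.15  1.57 -0.18] [-0.22 -0.03  1.39  0.15  1.81 -0.14] [-0.76 -0.17  1.5   0.12  1.9  -0.68] [-0.76 -0.14  1.73  0.11  1.66 -0.71]
```

```bash
python3 - <<'E'
from h import *
def zt(a,b): return np.cos(a)*(np.cos(b)*EX-np.sin(b)*EY)-np.sin(a)*EZ
for b in np.radians([30,45,60,75,90,110,130]):
  for a in np.radians([10,20,30,40,50,60,70]):
    z=zt(a,b); h=np.cross(z,EZ);h/=np.linalg.norm(h); v=np.cross(h,z)
    r=[]
    for n,y in(("h",h),("-h",-h),("v",v),("-v",-v)):
      ok=all(inverse_kinematics(g2w([0.0,.117,hh])+.0*z,quat(y,z)) is not None for hh in(.08,.13))
      r.append(n if ok else ".")
    if set(r)!={"."}: print(round(np.degrees(b)),round(np.degrees(a)),r)
E
```

```text
30 10 ['h', '-h', 'v', '-v']
30 20 ['h', '.', 'v', '-v']
30 30 ['h', '.', 'v', '-v']
30 40 ['h', '.', 'v', '-v']
30 50 ['h', '.', 'v', '-v']
30 60 ['h', '.', 'v', '-v']
30 70 ['h', '.', 'v', '-v']
45 50 ['h', '.', 'v', '-v']
45 60 ['h', '.', 'v', '-v']
45 70 ['h', '-h', 'v', '-v']
60 70 ['h', '-h', 'v', '-v']
75 70 ['h', '-h', 'v', '.']
90 70 ['h', '-h', 'v', '.']
110 70 ['h', '-h', 'v', '-v']
130 10 ['.', '-h', 'v', '-v']
130 20 ['.', '-h', 'v', '-v']
130 30 ['.', '-h', 'v', '-v']
130 40 ['.', '-h', 'v', '-v']
130 50 ['.', '-h', 'v', '-v']
130 60 ['.', '-h', 'v', '-v']
130 70 ['h', '-h', 'v', '-v']
```

```bash
python3 - <<'E'
from h import *
s=state();p=s["ee_pos"].copy();p[2]=.38
move_l(p,.3)
P,Q=hpose(0,.8,-1,.12)
move_to(P+[-0.03,-.02,.12],Q)
move_l(P,.2,Q)
P,Q=hpose(0,.8,-1,.0);move_l(P,.12,Q)
print(state()["ft_force"],state()["time"])
import cv2
im=[get_image(n)["frame"] for n in("wrist","scene")]
cv2.imwrite("pics/g1.png",np.hstack([cv2.resize(im[0],(400,300)),cv2.resize(im[1][130:310,220:460],(400,300))]))
E
```

```text
[-0.0374714  -0.61658795 -0.06683364] 5.7833
```

View pics/g1.png

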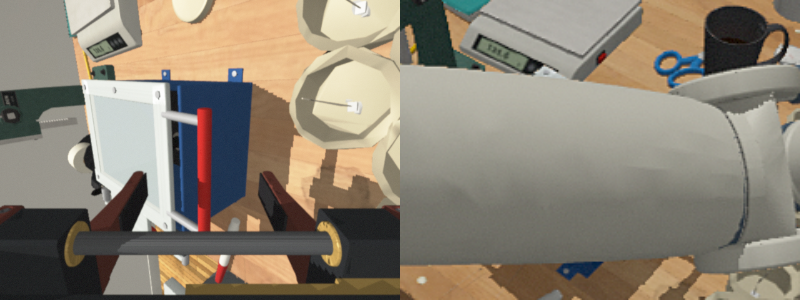

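The wrist view shows the red bar at column ~205, midway between the finger tips (140 and 265). Closing and lifting.

```bash
python3 - <<'E'
from h import *
close(); s=state();print(s["finger_gap"],s["ft_force"],s["time"])
if .009<s["finger_gap"]<.014:
  N=14
  for i in range(1,N+1):
    th=1.66*i/N; al=.8+.72*i/N
    P,Q=hpose(th,al,-1);move_l(P,.15,Q)
    s=state();print(round(th,2),s["ft_force"].round(1),round(s["finger_gap"],4))
    if np.linalg.norm(s["ft_force"])>40 or s["finger_gap"]<.008: print("stop");break
  print(s["time"])
E
```

```text
0.00020299135760236782 [-0.89720673 -6.15600012  3.01896574] 7.2333
```

```bash
python3 - <<'E'
from h import *
import cv2
s=state();print(s["ee_pos"],hpose(0,.8,-1)[0],handle(0),s["ee_rot"],hpose(0,.8,-1)[1],s["ft_force"])
im=get_image("wrist");f=im["frame"].astype(int);m=(f[...,2]>120)&(f[...,1]<50)&(f[...,0]<50)
m[300:]=0
v,c=np.nonzero(m);print(c.min(),c.max(),v.min(),v.max())
for lo in range(v.min(),v.max(),30):
  k=(v>=lo)&(v<lo+6);
  if k.any():
    u=int(np.median(c[k]));print(u,lo+3,im["depth"][lo+3,u],unproj(im,u,lo+3))
T=s["ee_pos"];R=Rotation.from_quat(s["ee_rot"][[1,2,3,0]]).as_matrix()
print("tcp px",proj(im,T),"tips",proj(im,T+.008*R[:,2]))
cv2.imwrite("pics/g2.png",im["frame"])
E
```

```text
[ 0.54042972 -0.10514787  0.11162178] [ 0.540255   -0.10389651  0.11110908] [ 0.53988884 -0.11155154  0.119     ] [-0.37482671  0.92677072 -0.02253611  0.00964892] [-0.37582078  0.92638422 -0.0221431   0.00898314] [-0.89720673 -6.15600012  3.01896574]
315 335 173 275
327 176 0.16342911 [ 0.59766308 -0.1173329   0.12093721]
329 206 0.16623472 [ 0.58411649 -0.11822779  0.12119955]
328 236 0.17029427 [ 0.56982838 -0.11738077  0.12164243]
328 266 0.17619795 [ 0.5542282  -0.11575789  0.12067015]
tcp px [326.12171743 281.26715556] tips [326.07416947 275.08873475]
```

View pics/g2.png

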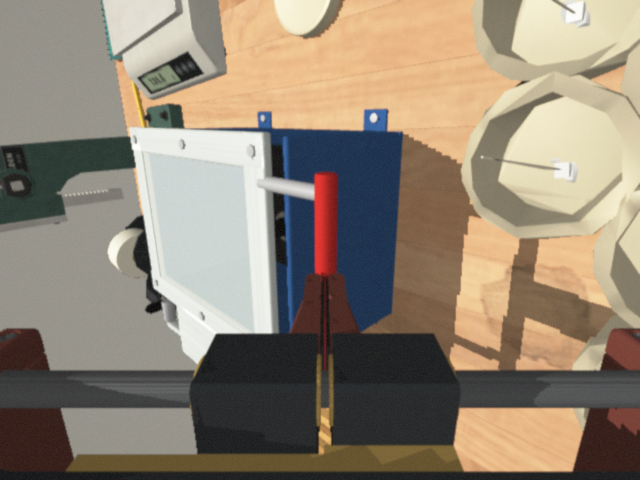

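```bash
python3 - <<'E'
from h import *
s=state();im=get_image("wrist");T=s["ee_pos"];R=Rotation.from_quat(s["ee_rot"][[1,2,3,0]]).as_matrix()
V=im["view"]
for o in(-.011,0,.008): print(o,-(V[:3,:3]@(T+o*R[:,2])+V[:3,3])[2])
for v in range(255,340,6): print(v,[ (round(float(im["depth"][v,u]),4)) for u in(305,315,320,327,333,340,348)], (unproj(im,315,v)-T)@R)
print(V[:3,:3]@R)
E
```

```text
-0.011 0.18274385163923668
0 0.19324134200840043
0.008 0.20087588045870136
255 [0.2192, 0.1774, 0.1741, 0.1734, 0.1753, 0.2456, 0.2503] [ 0.01894756 -0.00547572 -0.01067817]
261 [0.221, 0.179, 0.1752, 0.1742, 0.1755, 0.2455, 0.2505] [ 0.01557764 -0.00551816 -0.01009868]
267 [0.2214, 0.1796, 0.177, 0.1767, 0.1774, 0.2469, 0.2532] [ 0.01250911 -0.00553613 -0.01036988]
273 [0.2232, 0.1759, 0.1763, 0.176, 0.1754, 0.2485, 0.2545] [ 0.01120422 -0.00543431 -0.01471394]
279 [0.1696, 0.1692, 0.1688, 0.1725, 0.169, 0.1701, 0.2558] [ 0.01124932 -0.00525288 -0.02170896]
285 [0.1633, 0.1635, 0.1631, 0.1668, 0.1641, 0.1629, 0.2563] [ 0.01107158 -0.00509841 -0.02773211]
291 [0.1583, 0.1575, 0.1573, 0.161, 0.1575, 0.158, 0.2588] [ 0.01121589 -0.00493535 -0.03398638]
297 [0.1526, 0.1529, 0.1543, 0.0, 0.1524, 0.1538, 0.2616] [ 0.01086212 -0.00481219 -0.03885542]
303 [0.1468, 0.1471, 0.1473, 0.151, 0.1485, 0.146, 0.1471] [ 0.01127748 -0.00465382 -0.04484297]
309 [0.1431, 0.1429, 0.1426, 0.1453, 0.1436, 0.1439, 0.1427] [ 0.01103244 -0.00454139 -0.04926355]
315 [0.1371, 0.1397, 0.1403, 0.1403, 0.1392, 0.1385, 0.1376] [ 0.01044881 -0.0044537  -0.05283477]
321 [0.1333, 0.1349, 0.1398, 0.1381, 0.1328, 0.1344, 0.1331] [ 0.01079139 -0.00432378 -0.05774618]
327 [0.1305, 0.1309, 0.133, 0.1343, 0.1307, 0.1296, 0.1305] [ 0.01088812 -0.00421357 -0.06197339]
333 [0.0873, 0.0877, 0.1289, 0.1295, 0.0882, 0.0881, 0.0885] [ 0.03308287 -0.00304111 -0.10028615]
339 [0.0844, 0.0864, 0.126, 0.1261, 0.0851, 0.0855, 0.0851] [ 0.03244637 -0.0030063  -0.10183123]
[[-3.67399177e-04  9.99999381e-01  1.04992273e-03]
 [ 9.54317883e-01  3.69058539e-05  2.98793200e-01]
 [ 2.98792977e-01  1.11173642e-03 -9.54317306e-01]]
```

```bash
python3 - <<'E'
from h import *
print(tcp_to_tips)
s=state();T=s["ee_pos"];R=Rotation.from_quat(s["ee_rot"][[1,2,3,0]]).as_matrix()
move_l(T-.05*R[:,2],.15)
def meas():
  s=state();T=s["ee_pos"];R=Rotation.from_quat(s["ee_rot"][[1,2,3,0]]).as_matrix()
  im=get_image("wrist");print(im["camera_matrix"][0,0])
  vv,uu=np.mgrid[0:480,0:640];d=im["depth"]
  K=im["camera_matrix"];V=im["view"]
  c=np.stack([(uu-K[0,2])/K[0,0]*d,-(vv-K[1,2])/K[1,1]*d,-d],-1)
  w=(c-V[:3,3])@V[:3,:3]
  t=(w-T)@R; t[d==0]=9
  k=(abs(t[...,0])<.016)&(abs(t[...,1])<.06)&(t[...,2]<.015)&(t[...,2]>-.12)
  p=t[k]
  for a in np.arange(-.1,.015,.006):
    q=p[(p[:,2]>=a)&(p[:,2]<a+.006)]
    if len(q)>5: print(round(a,3),len(q),q[:,0].min().round(3),q[:,0].max().round(3),q[:,1].min().round(3),q[:,1].max().round(3),abs(q[:,1]).min().round(3))
meas(); gripper_open(); meas(); print(state()["finger_gap"],state()["time"],state()["ft_force"])
E
```

```text
0.008
364.2862608317531
-0.1 11 0.002 0.005 -0.003 0.001 0.001
-0.088 12 -0.012 -0.01 -0.003 0.001 0.001
-0.082 13 0.011 0.012 -0.003 0.001 0.001
-0.076 196 -0.0 0.012 -0.003 0.001 0.0
-0.07 281 0.009 0.012 -0.013 0.011 0.0
-0.064 559 0.009 0.012 -0.013 0.012 0.0
-0.058 484 0.008 0.012 -0.013 0.011 0.0
-0.052 382 0.009 0.012 -0.011 0.01 0.0
-0.046 306 0.009 0.012 -0.011 0.009 0.0
-0.04 273 0.008 0.012 -0.01 0.008 0.0
-0.034 287 -0.01 0.012 -0.01 0.008 0.0
-0.028 251 -0.004 0.012 -0.01 0.008 0.0
-0.022 198 0.009 0.012 -0.01 0.008 0.0
-0.016 35 0.009 0.012 -0.009 0.007 0.0
364.2862608317531
-0.1 1280 -0.014 0.01 -0.047 0.046 0.044
-0.094 858 -0.014 0.005 -0.047 0.045 0.044
-0.088 886 -0.012 0.012 -0.055 0.054 0.044
-0.082 1163 -0.013 0.012 -0.058 0.057 0.044
-0.076 1348 -0.0 0.012 -0.058 0.056 0.043
-0.07 1176 -0.005 0.012 -0.058 0.056 0.043
-0.064 1086 -0.01 0.012 -0.056 0.055 0.043
-0.058 982 -0.01 0.012 -0.055 0.054 0.043
-0.052 855 -0.01 0.012 -0.055 0.054 0.043
-0.046 709 -0.01 0.012 -0.054 0.053 0.043
-0.04 668 -0.01 0.012 -0.054 0.052 0.042
-0.034 573 -0.01 0.012 -0.054 0.052 0.043
-0.028 527 -0.01 0.012 -0.054 0.052 0.043
-0.022 481 -0.01 0.012 -0.054 0.052 0.043
-0.016 92 -0.01 0.012 -0.053 0.05 0.043
0.08727265104260931 9.3 [0.34186132 0.50391199 0.20361772]
```

The depth readings put the real fingertips at about -15 mm in the reported tool frame, where +8 is stated. The fingers closed 23 mm short of the bar, so I'll add that offset to every grasp.

```bash
sed -i 's/z\*(.011-back)/z*(.034-back)/' h.py; python3 - <<'E'
from h import *
P,Q=hpose(0,.75,-1);move_l(P,.12,Q);print(state()["ft_force"])
close(); s=state();print(s["finger_gap"],s["ft_force"],s["time"])
if .009<s["finger_gap"]<.014:
  N=14
  for i in range(1,N+1):
    th=1.66*i/N; al=.75+.75*i/N
    P,Q=hpose(th,al,-1);move_l(P,.15,Q)
    s=state();print(round(th,2),s["ft_force"].round(1),round(s["finger_gap"],4))
    if np.linalg.norm(s["ft_force"])>40 or s["finger_gap"]<.008: print("stop");break
  print(s["time"])
E
```

```text
[ 0.03452689  0.47174418 -0.96706564]
0.01013092609686615 [ 0.3086704 -3.1542458 -2.5849119] 11.2417
0.12 [-1.1 -6.1 -2.1] 0.0102
0.24 [-0.5 -8.8 -1.9] 0.0103
0.36 [ -1.9 -10.    1. ] 0.01
0.47 [ -1.4 -13.1   4.3] 0.01
0.59 [ -0.7 -14.9   6.1] 0.0101
0.71 [ -0.5 -14.5   9.4] 0.0102
0.83 [ -1.3 -14.2  12.2] 0.0101
0.95 [  0.7 -11.6  12.7] 0.0101
1.07 [ 0.3 -9.  14.5] 0.01
1.19 [ 0.9 -6.6 15. ] 0.01
1.3 [ 2.9 -4.5 14.7] 0.0101
1.42 [ 2.4 -2.7 12.8] 0.0104
1.54 [ 3.5 -1.2 10.7] 0.0098
1.66 [ 4.6  1.  10.1] 0.0096
15.7917
```

```bash
cat >> h.py <<'E'
def spose(h,xc=0.0,back=0.,al=.52,be=np.radians(130),s=1,yc=.123):
    "closed-finger pose: finger top surface at height h at guard (xc,yc)"
    z=np.cos(al)*(np.cos(be)*EX-np.sin(be)*EY)-np.sin(al)*EZ
    hh=np.cross(z,EZ);hh/=np.linalg.norm(hh);v=np.cross(hh,z)
    return g2w([xc,yc,h])-v*.010+z*(.037-back),quat(s*v,z)
E
python3 - <<'E'
from h import *
P,Q=hpose(1.69,1.52,-1);move_l(P,.1,Q)
gripper_open();print(state()["ft_force"].round(1))
P,Q=hpose(1.69,1.52,-1,.09);move_l(P,.2,Q);print(state()["ft_force"].round(1),state()["time"])
for s in(1,-1):
 for be in(110,120,130):
  for al in(.35,.52,.7):
   print(s,be,al,[ik(*spose(h,back=b,al=al,be=np.radians(be),s=s)) for h,b in((.085,0),(.14,0),(.085,.08),(.2,.08))])
E
```

```text
[ 0.2 -0.1  0.3]
[ 0.3 -0.1 -1.2] 17.8917
1 110 0.35 [None, None, None, None]
1 110 0.52 [None, None, None, None]
1 110 0.7 [None, None, None, None]
1 120 0.35 [None, None, None, None]
1 120 0.52 [None, None, None, None]
1 120 0.7 [None, None, None, None]
1 130 0.35 [array([ 0.77, -0.51,  2.45, -1.26,  1.4 ,  1.91]), array([ 0.77, -0.64,  2.42, -1.24,  1.45,  1.76]), array([ 1.01, -0.52,  2.4 , -1.18,  1.63,  1.93]), array([ 1.01, -0.69,  2.29, -1.21,  1.74,  1.66])]
1 130 0.52 [array([ 0.7 , -0.63,  2.43, -1.08,  1.35,  1.71]), array([ 0.7 , -0.72,  2.37, -1.06,  1.42,  1.58]), array([ 0.93, -0.67,  2.37, -1.04,  1.59,  1.74]), array([ 0.93, -0.76,  2.22, -1.06,  1.71,  1.52])]
1 130 0.7 [array([ 0.59, -0.7 ,  2.37, -0.87,  1.33,  1.5 ]), array([ 0.59, -0.75,  2.3 , -0.85,  1.41,  1.4 ]), array([ 0.79, -0.76,  2.31, -0.87,  1.56,  1.54]), array([ 0.79, -0.78,  2.12, -0.88,  1.7 ,  1.37])]
-1 110 0.35 [None, None, None, None]
-1 110 0.52 [None, None, None, None]
-1 110 0.7 [None, None, None, None]
-1 120 0.35 [None, None, None, None]
-1 120 0.52 [None, None, None, None]
-1 120 0.7 [None, None, None, None]
-1 130 0.35 [array([ 0.77, -0.51,  2.45, -1.26,  1.4 , -1.23]), array([ 0.77, -0.64,  2.42, -1.24,  1.45, -1.39]), array([ 1.01, -0.52,  2.4 , -1.18,  1.63, -1.21]), array([ 1.01, -0.69,  2.29, -1.21,  1.74, -1.48])]
-1 130 0.52 [array([ 0.7 , -0.63,  2.43, -1.08,  1.35, -1.44]), array([ 0.7 , -0.72,  2.37, -1.06,  1.42, -1.56]), array([ 0.93, -0.67,  2.37, -1.04,  1.59, -1.4 ]), array([ 0.93, -0.76,  2.22, -1.06,  1.71, -1.62])]
-1 130 0.7 [array([ 0.59, -0.7 ,  2.37, -0.87,  1.33, -1.64]), array([ 0.59, -0.75,  2.3 , -0.85,  1.41, -1.74]), array([ 0.79, -0.76,  2.31, -0.87,  1.56, -1.6 ]), array([ 0.79, -0.78,  2.12, -0.88,  1.7 , -1.77])]
```

```bash
python3 - <<'E'
from h import *
import cv2
close()
P,Q=spose(.2,back=.08);move_to(P,Q)
P,Q=spose(.083,back=.08);move_l(P,.2,Q);f0=state()["ft_force"]
P,Q=spose(.083);move_l(P,.15,Q);print((state()["ft_force"]-f0).round(1),state()["time"])
for h in(.092,.100,.108,.116,.124,.131):
  P,Q=spose(h);move_l(P,.08,Q);print(h,(state()["ft_force"]-f0).round(1),(state()["ee_pos"]-P).round(4))
P,Q=spose(.123);move_l(P,.1,Q)
P,Q=spose(.123,back=.09);move_l(P,.2,Q);print(state()["time"])
import pickle
d={n:get_image(n) for n in("scene","top","wrist")};pickle.dump(d,open("im1.pkl","wb"))
a=cv2.resize(d["scene"]["frame"][120:320,200:440],(400,333));b=cv2.resize(d["top"]["frame"][170:330,230:400],(390,367))
c=np.zeros((370,790,3),np.uint8);c[:333,:400]=a;c[:367,400:]=b;cv2.imwrite("pics/s1.png",c)
E
```

```text
[-0.2  0.2 -0.6] 21.9667
0.092 [ 0.9 -0.6 -0.6] [0.0004 0.001  0.0013]
0.1 [-0.6 -0.4 -1.5] [0.0002 0.0004 0.0004]
0.108 [ 0.1 -0.   0.6] [0.0002 0.0002 0.0003]
0.116 [-0.5 -0.7  0.1] [0.0002 0.0001 0.0004]
0.124 [-0.  -0.7 -0.7] [0.0002 0.0002 0.0005]
0.131 [ 0.  -0.6 -0.1] [0.0002 0.0002 0.0006]
24.3333
```

View pics/s1.png

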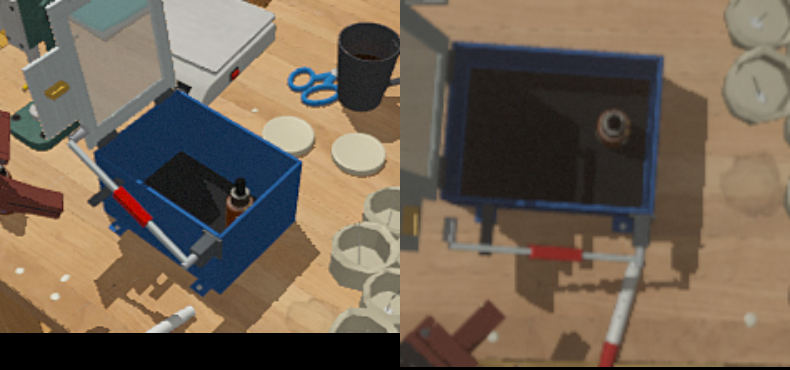

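```bash
python3 - <<'E'
from h import *
import pickle
d=pickle.load(open("im1.pkl","rb"))
def loc(w): e=w-O;return np.array([e@EX,e@EY,e[2]])
for n in("top","scene"):
  im=d[n];f=im["frame"].astype(int);D=im["depth"]
  m=(f[...,2]>110)&(f[...,1]<60)&(f[...,0]<60)
  pts=np.array([loc(unproj(im,u,v)) for v,u in zip(*np.nonzero(m))])
  k=(abs(pts[:,0])<.12)&(pts[:,1]>.08)&(pts[:,1]<.15)&(pts[:,2]>.07);p=pts[k];print(n,len(p),np.median(p,0).round(4),p.min(0).round(3),p.max(0).round(3))
im=d["top"]
for u,v in((323.3,223.2),(252,270),(252,274)): print(loc(unproj(im,u,v)).round(4))
print("bulb z107",loc(unproj(im,323.3,223.2,z=.107)))
im=d["wrist"]
E
```

```text
top 113 [-0.0086  0.1177  0.141 ] [-0.037  0.112  0.129] [0.015 0.125 1.242]
scene 175 [-0.0105  0.1202  0.1405] [-0.031  0.114  0.127] [0.014 0.126 0.151]
[-0.0537 -0.0089  0.1045]
[0.0834 0.1036 0.1784]
[0.0828 0.1115 0.1779]
bulb z107 [-0.05368535 -0.0086283   0.107     ]
```

The stay moved: sleeve and roller depths give about 0.375 rad, and the flap stands open. I'll lift it a bit more, to ~0.455.

```bash
cat > stay.py <<'E'
from h import *
def loc(w): e=w-O;return np.array([e@EX,e@EY,e[2]])
def measure():
  r=[]
  for n in("top","scene"):
    im=get_image(n);f=im["frame"].astype(int)
    m=(f[...,2]>110)&(f[...,1]<60)&(f[...,0]<60)
    p=np.array([loc(unproj(im,u,v)) for v,u in zip(*np.nonzero(m))])
    p=p[(abs(p[:,0])<.12)&(p[:,1]>.08)&(p[:,1]<.15)&(p[:,2]>.07)&(p[:,2]<.3)]
    if len(p)<20: continue
    c=np.median(p,0); r.append((n,len(p),c.round(4),"a=",round(float(np.arctan2(c[2]-.103,c[0]+.085)-np.arcsin(.0065/np.hypot(c[2]-.103,c[0]+.085))),3)))
  return r
E
python3 - <<'E'
from stay import *
P,Q=spose(.115,back=.09);move_l(P,.2,Q)
P,Q=spose(.115);move_l(P,.2,Q)
P,Q=spose(.1375);move_l(P,.08,Q);hold(.1)
P,Q=spose(.125);move_l(P,.12,Q)
P,Q=spose(.125,back=.09);move_l(P,.2,Q)
print(*measure(),state()["time"],sep="\n")
E
```

```text
('top', 107, array([-0.013 ,  0.1174,  0.1496]), 'a=', 0.498)
('scene', 185, array([-0.0136,  0.1206,  0.1479]), 'a=', 0.484)
26.8167
```

```bash
python3 - <<'E'
from h import *
P,Q=spose(.2,back=.1);move_l(P,.2,Q)
gripper_open()
P,Q=hpose(1.7,1.54,-1,.1);move_to(P,Q)
P,Q=hpose(1.7,1.54,-1,0);move_l(P,.12,Q);f0=state()["ft_force"];print(f0.round(1))
close();s=state();print(s["finger_gap"],(s["ft_force"]-f0).round(1),s["time"])
def go(th,v=.1):
  P,Q=hpose(th,1.4+.14*(th-1.3)/.4,-1);move_l(P,v,Q)
  s=state();t=(handle(th+.01)-handle(th-.01));t/=np.linalg.norm(t);r=np.cross(EY,t)
  f=s["ft_force"];print(round(th,3),"t",round(f@t,1),"r",round(f@r,1),round(s["finger_gap"],4),np.round((s["ee_pos"]-P)@t,4));return f@t
if .008<s["finger_gap"]<.014:
  for th in(1.6,1.5,1.4,1.33): go(th,.08)
print(state()["time"])
E
```

```text
[-0.7  0.6  0.3]
0.009832348255768432 [-0.1 -6.1 -0.4] 32.2333
1.6 t 0.4 r 0.6 0.0107 0.0
1.5 t -0.0 r -1.1 0.0101 0.0001
1.4 t 0.1 r -1.2 0.0104 0.0
1.33 t 0.8 r -1.5 0.0104 -0.0001
33.85
```

```bash
python3 - <<'E'
from h import *
def go(th,v=.1):
  P,Q=hpose(th,1.4+.14*(th-1.3)/.4,-1);move_l(P,v,Q)
  s=state();t=(handle(th+.01)-handle(th-.01));t/=np.linalg.norm(t);r=np.cross(EY,t)
  f=s["ft_force"];print(round(th,3),"t",round(f@t,1),"r",round(f@r,1),round(s["finger_gap"],4),np.round((s["ee_pos"]-P)@t,4));return f@t
for th in np.arange(1.32,1.175,-.008):
  if go(th,.03)>6: break
print(state()["time"])
E
```

```text
1.32 t 0.4 r -1.4 0.01 0.0003
1.312 t 0.6 r -0.9 0.0103 0.0
1.304 t 0.6 r 0.2 0.0103 -0.0003
1.296 t -0.1 r -0.6 0.0102 -0.0004
1.288 t 0.2 r -1.3 0.0102 -0.0004
1.28 t 0.9 r -0.7 0.0102 -0.0003
1.272 t 0.3 r -1.0 0.0106 -0.0003
1.264 t 0.6 r -1.6 0.0101 -0.0002
1.256 t 0.1 r -1.4 0.0102 -0.0002
1.248 t -0.8 r -1.1 0.0101 -0.0003
1.24 t 1.5 r -1.3 0.0104 0.0
1.232 t 5.6 r -0.1 0.0104 0.0013
1.224 t 9.0 r -0.3 0.0101 0.0026
37.1
```

It stopped hard at about 1.235, inside the lodged range. I'll ease the preload, check the stay angle, and then release.

```bash
python3 - <<'E'
from stay import *
import cv2
P,Q=hpose(1.232,1.376,-1);move_l(P,.03,Q)
print(*measure(),state()["ft_force"].round(1),state()["time"],sep="\n")
im=[get_image(n)["frame"] for n in("scene","top")]
cv2.imwrite("pics/l1.png",np.hstack([cv2.resize(im[0][80:320,180:440],(400,370)),cv2.resize(im[1][160:320,220:393],(400,370))]))
E
```

```text
('top', 84, array([-0.0154,  0.117 ,  0.1561]), 'a=', 0.578)
('scene', 191, array([-0.0166,  0.1209,  0.1534]), 'a=', 0.559)
[-4.3  4.7  2.1]
37.45
```

View pics/l1.png

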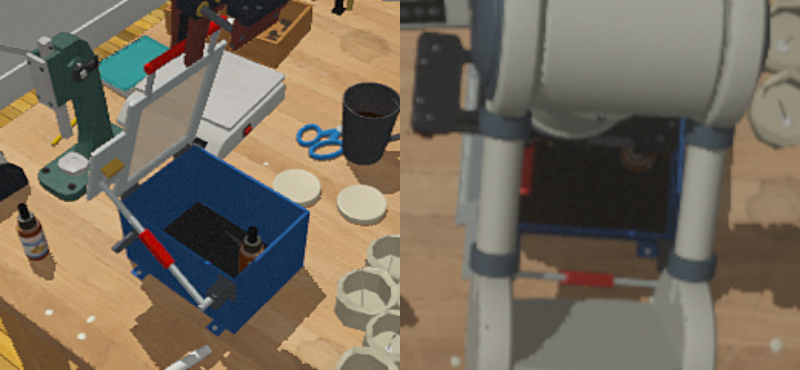

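The picture shows the roller at the brass catch (112,170) with the stay up at ~0.58 to 0.60. Releasing.

```bash
python3 - <<'E'
from stay import *
import cv2
gripper_open();
P,Q=hpose(1.235,1.376,-1,.1);move_l(P,.2,Q);hold(.5)
print(*measure(),state()["ft_force"].round(1),state()["time"],sep="\n")
im=get_image("scene");f=im["frame"].astype(int)
m=(f[...,2]>130)&(f[...,1]<60)&(f[...,0]<60)
p=np.array([loc(unproj(im,u,v)) for v,u in zip(*np.nonzero(m))]);p=p[(p[:,2]>.25)&(p[:,2]<.45)]
c=np.median(p,0);print("handle",c.round(4),"theta~",np.arctan2(c[2]-.115,.105-c[0]))
a=.15;z=np.sin(a)*EX-np.cos(a)*EZ
q=quat(-EY,z)
b=g2w([-.0537,-.0088,.067])+.034*z
for dz in(0,.12,.2): print(ik(b+[0,0,dz],q))
C=np.array([.392,-.267,0])
print(ik(C+[0,0,.2],quat(-EY,-EZ)),ik(C+[0,0,.034],quat(-EY,-EZ)),ik(C+[0,0,.034],q))
E
```

```text
('scene', 191, array([-0.0168,  0.1205,  0.1536]), 'a=', 0.562)
[ 0.4 -0.1 -0.3]
40.05
handle [0.0317 0.0028 0.343 ] theta~ 1.2598825463860936
[-0.21  0.01  1.63  0.15  1.53 -0.18]
[-0.21 -0.03  1.45  0.15  1.74 -0.14]
[-0.21 -0.02  1.3   0.16  1.88 -0.12]
[-0.67 -0.25  1.56 -0.    1.83 -0.62] [-0.67 -0.22  1.83 -0.    1.53 -0.62] [-0.76 -0.13  1.76  0.11  1.61 -0.71]
```

```bash
python3 - <<'E'
from stay import *
a=.15;z=np.sin(a)*EX-np.cos(a)*EZ;q=quat(-EY,z)
b=g2w([-.0537,-.0088,.062])+.034*z
move_l(state()["ee_pos"]-.13*EX,.3)
move_to(b+[0,0,.25],q)
move_l(b+[0,0,.11],.25); move_l(b,.1); print(state()["ft_force"].round(1),state()["time"])
close();s=state();print(s["finger_gap"],s["finger_force"],s["ft_force"].round(1))
if .028<s["finger_gap"]<.036:
  move_l(b+[0,0,.01],.04);print(state()["finger_gap"],state()["ft_force"].round(1))
  move_l(b+[0,0,.16],.12)
  print(state()["finger_gap"],state()["time"])
  import cv2
  print(*measure())
  im=[get_image(n)["frame"] for n in("scene","wrist")]
  cv2.imwrite("pics/b1.png",np.hstack([cv2.resize(im[0][80:320,180:440],(400,370)),cv2.resize(im[1],(400,370))]))
E
```

```text
[-0.6  0.6  0.6] 43.9917
0.0316176456925033 29.971233514370397 [-0.3  0.3  0.3]
0.03175593556467252 [-0.5  0.4 -0.8]
0.03165467329673078 46.7
('top', 20, array([-0.0004,  0.1167,  0.1658]), 'a=', 0.577) ('scene', 206, array([-0.0174,  0.1211,  0.1528]), 'a=', 0.557)
```

View pics/b1.png

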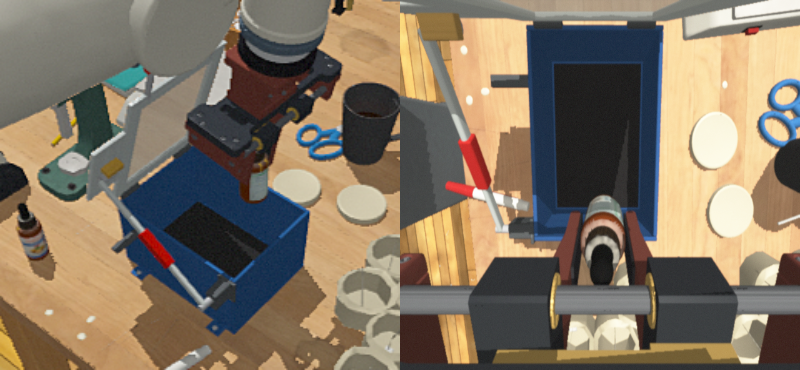

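```bash
python3 - <<'E'
from stay import *
import cv2
a=.15;z=np.sin(a)*EX-np.cos(a)*EZ;q=quat(-EY,z)
b=g2w([-.0537,-.0088,.062])+.034*z
B=g2w([-.0537,-.0088,0]);C=np.array([.3918,-.2675,0]);p=b+C-B
move_l(p+[0,0,.16],.2,q)
move_l(p+[0,0,.02],.15); f0=state()["ft_force"]; print(state()["time"])
move_l(p+[0,0,.003],.04)
for dz in(.002,.0012,.0006):
  move_l(p+[0,0,dz],.02);f=state()["ft_force"]-f0;print(dz,f.round(1))
  if f[2]>3: break
gripper_open();move_l(state()["ee_pos"]+[0,0,.13],.15);print(state()["time"],state()["ft_force"].round(1))
top=get_image("top");sc=get_image("scene");print(*measure())
cv2.imwrite("pics/p1.png",np.hstack([cv2.resize(sc["frame"][180:430,180:480],(400,333)),cv2.resize(top["frame"][240:340,370:490],(400,333))]))
E
```

```text
49.5417
0.002 [0.1 0.5 0.3]
0.0012 [ 1.   1.2 -0. ]
0.0006 [-0.   0.3  2.8]
52.8667 [ 0.4 -0.2  0.2]
('top', 90, array([-0.0152,  0.1172,  0.1565]), 'a=', 0.58)
```

View pics/p1.png

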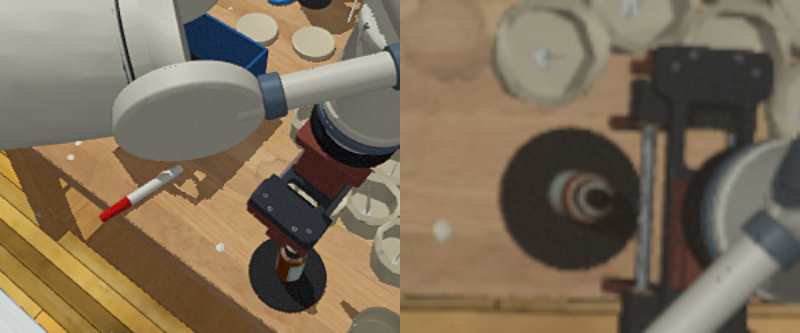

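The bottle stands upright near the middle of the coaster (coaster centre 570,198; body over it, bulb offset by perspective). The stay still reads about 0.58 and the hand is clear.

```bash
python3 -c "
from bench import *
print(job_done())"
```

```text
the job is handed in; nothing more can be done
None
```

I handed the job in: the flap rests on its stay against the brass catch, and the bottle stands upright near the middle of the coaster. The second bottle was left alone, and the last timing I read was 52.9 s of the 72 s allowed. No verdict came back.

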